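# Clip a painted plaque into the spring-jaw holder

## Task

Pick up the small oblong wooden plaque from its rest block and mount it, painted face up, in the spring-jaw holder: with it tilted, push one short end under the lip of either jaw and press that jaw back, lower the other end past the other lip onto its ledge, ease it back so that both jaws grip it and it centres itself, then let go. Be gentle: never ram a jaw back to its stop or force the plaque against the holder, and leave the paint pots, mug, brush and wooden disc where they are.

Things in the scene. Friction and masses are not known exactly. Their poses are not given: they have to be found in the camera images.
- plaque: flat oblong plaque of light wood, 130 (x) by 60 (y) by 8 mm (z), about 50 g, painted pattern on top; both ends alike. Origin: centre of its underside; x along its length, z up out of the painted face. Lies level on the rest block, roughly centred and lengthwise, its long edges overhanging by about 12 mm each side: grasp it across its 60 mm width.
- block: dark wooden rest block, 100 (x) by 36 (y) by 40 mm high, fixed to the table. Origin: centre of its underside.
- holder: spring-jaw holder's foot: steel plate 200 (x) by 100 (y) by 12 mm, fixed to the table. Origin: centre of its underside; x along the holder. On it lies a rail (262 by 36 mm, top at 24 mm, end plates to 48 mm) bearing two facing jaws. Rail and jaws are clamped up to 14 mm off the foot's centre along x, a different, UNMEASURED offset each time: find it by feel or sight.
- seat (a point): point on the foot's axis, 40 mm above the table (height of the jaws' ledges), over the foot's centre; axes as the holder's. The rail's middle is up to 14 mm from it along x. Resting, the grooves' back faces are 120 mm apart, the lips 110 mm. The mounted plaque has its underside at this height, is centred on the rail's middle and holds each jaw back 5 mm.
- jaw_a (a joint): the jaw on the holder's -x side, 44 mm wide: how far it is pressed outwards (-x) from rest, m; stop at 0.024. Spring 1.6 N to start plus 0.4 N per mm. From the rail's middle, at rest: flat ledge (top 40 mm above the table) from 18 mm outwards; groove 11 mm high from 55 to its back face at 60 mm, roofed by a lip 5 mm thick (top at 56 mm) that ends at 55 mm.
- jaw_b (a joint): the jaw on the holder's +x side, mirror image of jaw_a: how far it is pressed outwards (+x) from rest, m; stop at 0.024, same spring. With one jaw at rest, the other must be pressed back over 15 mm (17 to 20 is comfortable, about 9 N) before the plaque's far end can pass the resting jaw's lip.
- jar_s: bystander: small closed paint jar, 40 mm across, 50 mm high, standing about 50 mm beyond one end of the plaque (120 mm from the block's centre along its x). Origin: centre of its underside.
- can_mid: bystander: paint can, 48 mm across, 70 mm high, near the robot. Origin: centre of its underside.
- jar_back: bystander: closed paint jar, 60 mm across, 80 mm high, far middle. Origin: centre of its underside.
- mug: bystander: white mug, 76 mm across, 90 mm high, far left. Origin: centre of its underside.
- disc: bystander: round blank of light wood, 160 mm across, 9 mm thick, lying on the table to the left. Origin: centre of its underside.
- brush: bystander: paint brush lying on the table to the right. Origin: under its middle.
- can_side: bystander: paint can, 68 mm across, 85 mm high, far right. Origin: centre of its underside.

How it is judged:
By the outcome, as a careful person would: the job done as asked, in the order asked, and still so for the second after the job is handed in, with the robot touching nothing.
It also fails if it takes over 51 s, if anything falls off the work surface, if the arm or the gripper's body presses on something with over 40 N, if the wrist force passes 120 N, or if a joint passes its speed limit or range.

## Robot

A 6-joint arm with a two-finger parallel gripper is mounted at the origin on the work surface. World frame = base frame: x ahead of the robot, y to its left, z up, the work surface at z = 0. Lengths are in mm, angles in rad, forces in N, time in s.
With the tool pointing down it reaches from about 400 to 925 mm from the base axis. Payload 12.5 kg.
Tool frame: the origin (TCP) lies midway between the tips of the shut fingers; the grasp point (between the pads) lies 19 mm behind it (env.pinch_z is the z of the grasp point in the tool frame, in mm); z points along the fingers, y is the line along which they close (so a half turn about z gives the same grasp; the last joint's range is limited). The gripper opens to 95 mm and grips with 3 to 60 N. Pads are 20 mm wide; open, the fingers measure 119 mm over their backs; the gripper's body (75 mm by 180 mm) begins 59 mm behind the grasp point.
Start: joints at [-1.282, 0.491, 1.559, -0, 1.092, -0.106], TCP at [240.414, -576.93, 214.661] pointing down, gripper open.
Joint ranges: [-3.1, 3.1], [-0.84, 2.19], [0.05, 2.79], [-1.13, 4.28], [0.06, 2.93], [-2.69, 2.69]. Speed limits (rad/s): [2.22, 2.22, 2.79, 3.14, 3.14, 3.14].

## Interface

Orientations are given as [roll, pitch, yaw] about the fixed x, y, z axes, in that order (R = Rz(yaw) Ry(pitch) Rx(roll)).
In Python, from cell import env, eyes gives the robot as it stands.
- The arm moves only by the shell command python3 -m inch 'ROWS'. ROWS is JSON, a list of rows, each a list of 3 entries, a list of its own where there are three numbers: the shift along the tool's x, y, z in units of 60 mm (1.0 is 60 mm), then the turn about the tool's z in units of 5 degrees (1.0 is 5 degrees), then the closure, from -1 (fully open) to 1 (shut). In form: [[[tx, ty, tz], turn, claw], ...]. A call has exactly 10 rows; each row shifts and turns the commanded pose from where the row before left it, along the tool's axes as they then stand; what a row does not reach is not made up. A row lasts 1/8 s, in which the tool goes at most 62.5 mm and 10.7 degrees, less where a joint would pass 70% of its speed; a pose out of reach is approached as far as the arm can. A call is refused whole if a number of a shift passes 1 or a number of a turn 1, either way. A call with a gripper value outside its range is refused whole. The fingers move at their own pace and stop on an object; the grip force is fixed at half the most. Time passes only in rows, so rows that do not move let the fingers close, or fill a call up. It gives the time, the measured TCP pose, the force, the opening and the grip force at its end, in the units of the state.
- env.state(): the state, without advancing time (a new reading comes with each control period).
- eyes.read_camera(name): name is "side" or "top"; returns a dict with "pixels" (420x560x3 uint8, red, green, blue), "fx", "fy", "cx", "cy" (pixels), "extrinsics" (4x4, takes a point from world to camera coordinates). Camera axes: x right, y down, z forward; pixel columns grow to the right and rows downward; lengths in mm; the calibration is good to about 2 mm. A picture is of the moment at which its call begins. There is no depth.
- env.job_done(): hands the job in; it is judged then, once.
Trained networks look in a picture, given as the dict that the camera call returned (one of the last four; its "shot" number tells which), for a name from the list of things; names that differ only in an ending like _2 or _b are one class to them, and where a whole thing is asked for, a point or a joint stands for the part that bears it (a point fixed in the world has none). Each returns a list of dicts, best first, with "score" (0 to 1); they miss things now and then, are a little off and sometimes report something else, mostly with a low value. They report only what shows in the picture. A call takes as long as a camera call.
- eyes.boxes_of(name, picture): "centre" ([row, column] in pixels, amid what is visible of it).
- eyes.cut_out(name, picture): "mask" (420x560 bool, what is visible of it) and "centre" ([row, column] in pixels, amid what is visible of it).
- eyes.spot_point(name, picture): "centre" ([row, column] in pixels: a listed point, or the origin of a listed thing).
The state is a dict: "t": time; "joints": joint angles; "qvel": joint speeds; "tau": joint torques, N m; "eef_pos": TCP position; "tcp_rot": TCP orientation; "ft_force": force on the tool from outside, world axes, zero at the start; "moment": the same for the moment, N m; "opening": opening from 0.0 (shut) to 1.0 (fully open); "grip_force": force on a finger pad.
Only numpy, scipy, OpenCV 4.12 (cv2) and the standard library are available. Lean on these libraries where they do the work, as an engineer would, in place of code of your own. Each camera call takes 0.05 s, during which the arm holds its last target. There are 200 camera calls.

## Working session

There is one attempt and no reset: what is moved stays moved. The work goes in short steps, Python scripts to look and compute and a shell command to move; the robot and the scene stay as the last step left them, time stands still between calls to the robot, and variables do not carry over. Pictures are saved under pics/ and viewed, at most 10 in all, crops included, and the job is handed in when it is done.

```bash
mkdir -p pics; cat > h.py <<'E'
import numpy as np, cv2
from cell import env, eyes
def ray(p,rc):
    E=np.array(p["extrinsics"],float);R,t=E[:3,:3],E[:3,3]
    d=R.T@np.array([(rc[1]-p["cx"])/p["fx"],(rc[0]-p["cy"])/p["fy"],1]);return -R.T@t,d
def at_z(p,rc,z):
    o,d=ray(p,rc);return o+d*(z-o[2])/d[2]
def proj(p,X):
    E=np.array(p["extrinsics"],float);c=E[:3,:3]@np.array(X,float)+E[:3,3]
    return np.array([p["cy"]+p["fy"]*c[1]/c[2],p["cx"]+p["fx"]*c[0]/c[2]])
def save(p,n): cv2.imwrite("pics/"+n,cv2.cvtColor(p["pixels"],cv2.COLOR_RGB2BGR))
E
python3 - <<'E'
from h import *
s=env.state();print(s["t"],np.round(s["eef_pos"],1),np.round(s["tcp_rot"],3),s["opening"],env.pinch_z)
Z=dict(plaque=40,block=0,holder=0,seat=40,jar_s=0)
for c in("top","side"):
    p=eyes.read_camera(c);save(p,c+"0.png")
    print(c,p["fx"],np.round(ray(p,[210,280])[0]))
    for n,z in Z.items():
        for d in eyes.spot_point(n,p)[:2]: print(n,round(d["score"],2),np.round(d["centre"],1),np.round(at_z(p,d["centre"],z),1))
    for n,z in (("plaque",48),("holder",12),("jaw_a",56)):
        for d in eyes.cut_out(n,p)[:2]:
            m=d["mask"].astype(np.uint8);k=cv2.findContours(m,0,2)[0];k=max(k,key=cv2.contourArea)
            b=cv2.boxPoints(cv2.minAreaRect(k));q=np.array([at_z(p,(v,u),z)[:2] for u,v in b])
            print("cut",n,round(d["score"],2),np.round(d["centre"]),np.round(q).tolist(),np.round(np.linalg.norm(q-np.roll(q,-1,0),axis=1)))
E
```

```text
0.0 [ 240.3 -576.7  214.1] [-3.141 -0.     0.395] 0.9959261306024274 -18.8
top 495.3195997851534 [ 289.   -7. 1545.]
plaque 0.56 [233.8 327.5] [ 553.9 -155.5   40. ]
holder 0.71 [245.  228.6] [504.7 149.3   0. ]
seat 0.69 [168.1 191.1] [736.3 284.8  40. ]
seat 0.57 [244.5 225.8] [500.1 154.   40. ]
jar_s 0.64 [202.8 315.1] [ 658.8 -115.6    0. ]
jar_s 0.64 [245.3 227.5] [503.6 152.7   0. ]
cut plaque 0.95 [231. 332.] [[615.0, -105.0], [636.0, -163.0], [512.0, -201.0], [493.0, -145.0]] [ 61. 129.  60. 129.]
cut plaque 0.58 [245. 228.] [[383.0, 241.0], [628.0, 156.0], [593.0, 63.0], [350.0, 151.0]] [260.  99. 258.  96.]
cut holder 0.91 [246. 226.] [[386.0, 247.0], [642.0, 161.0], [605.0, 62.0], [352.0, 151.0]] [270. 105. 268. 101.]
cut jaw_a 0.8 [260. 219.] [[427.0, 201.0], [482.0, 181.0], [466.0, 139.0], [411.0, 158.0]] [59. 46. 59. 45.]
cut jaw_a 0.59 [233. 231.] [[507.0, 172.0], [570.0, 157.0], [558.0, 111.0], [495.0, 126.0]] [65. 48. 65. 47.]
side 490.894460608062 [297. 985. 657.]
plaque 0.96 [202.3 288.1] [ 563.6 -147.8   40. ]
holder 0.72 [284.7 281.7] [501.  153.5   0. ]
seat 0.62 [271.1 283.1] [497.7 157.8  40. ]
jar_s 0.52 [216.1 248.7] [ 663.5 -112.4    0. ]
cut plaque 0.77 [200. 289.] [[632.0, -161.0], [507.0, -200.0], [493.0, -132.0], [613.0, -95.0]] [131.  69. 125.  69.]
cut holder 0.79 [283. 283.] [[630.0, 181.0], [648.0, 15.0], [357.0, 127.0], [371.0, 262.0]] [167. 312. 136. 271.]
cut holder 0.4 [227. 184.] [[873.0, -91.0], [807.0, -111.0], [731.0, 68.0], [788.0, 85.0]] [ 69. 195.  60. 196.]
cut jaw_a 0.67 [265. 266.] [[578.0, 172.0], [570.0, 103.0], [493.0, 164.0], [504.0, 225.0]] [69. 98. 63. 91.]
cut jaw_a 0.55 [286. 303.] [[475.0, 219.0], [471.0, 136.0], [395.0, 173.0], [403.0, 250.0]] [82. 85. 77. 78.]
```

View pics/top0.png

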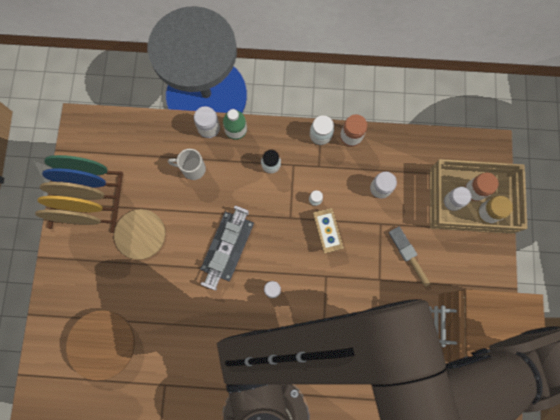

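View pics/side0.png

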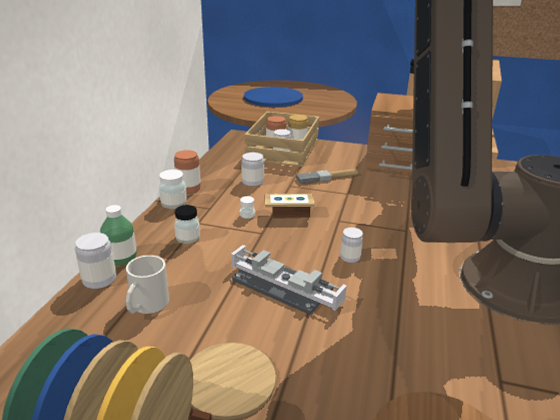

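The top view shows the plaque at about (231,328), the holder at (246,228) with its jaws at about (260,219) and (233,231), and the small jar at (198,316). The side view agrees: plaque at (200,289), holder at (283,283). The networks' sizes match, with the plaque measuring 60 x 129. I'll move above the plaque and enlarge the holder.

```bash
python3 -m inch '[[[0.86,-0.5,0],0,-1],[[0.86,-0.5,0],0,-1],[[0.86,-0.5,0],0,-1],[[0.86,-0.5,0],0,-1],[[0.86,-0.5,0],0,-1],[[0.86,-0.5,0],0,-1],[[0.86,-0.5,0],0,-1],[[0.86,-0.5,0],0,-1],[[0.86,-0.5,0],0,-1],[[0,0,0],0.9,-1]]'
python3 - <<'E'
import cv2
a=cv2.imread("pics/top0.png")[200:295,190:262]; b=cv2.imread("pics/side0.png")[235:320,220:355]
a=cv2.resize(a,None,fx=6,fy=6,interpolation=2)[:570]; b=cv2.resize(b,(366,230),interpolation=2)
c=cv2.copyMakeBorder(b,0,570-230,0,0,0); o=cv2.hconcat([a,c])[:, :800]; cv2.imwrite("pics/crop0.png",o); print(o.shape)
E
```

```text
t: 2.15
eef_pos: [567.0, -145.8, 214.5]
tcp_rot: [-3.142, -0.0, 0.319]
ft_force: [-0.8, -1.1, 0.3]
opening: 1.002
grip_force: 0.0
(570, 798, 3)
```

View pics/crop0.png

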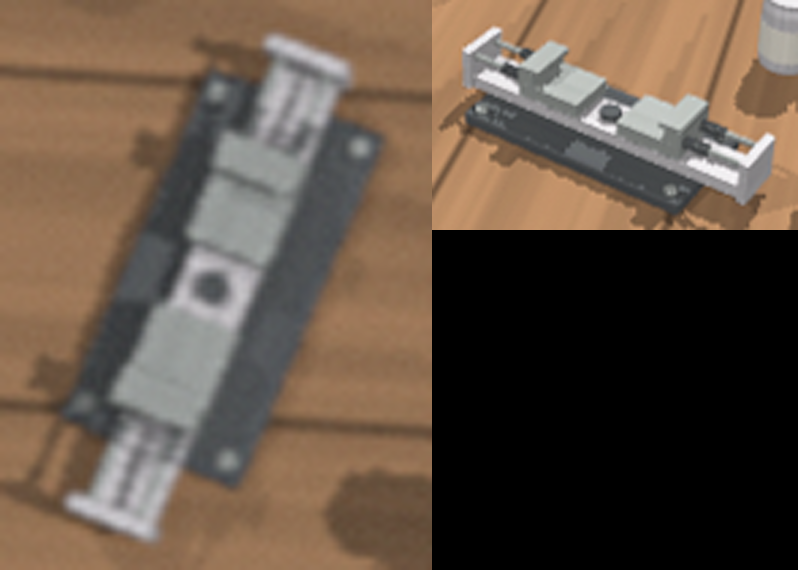

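```bash
python3 - <<'E'
from h import *
p=eyes.read_camera("top");save(p,"top1.png")
f=lambda c,r,z: at_z(p,(200+(r-2.5)/6,190+(c-2.5)/6),z)[:2]
foot=np.mean([f(207,72,12),f(382,135,12),f(238,487,12),f(62,415,12)],0)
a=f(62,415,12)-f(207,72,12);b=f(238,487,12)-f(382,135,12);yw=[np.degrees(np.arctan2(-v[1],-v[0])) for v in(a,b)]
print("foot",foot,yw,np.linalg.norm(a),np.linalg.norm(b))
u=-(a+b);u/=np.linalg.norm(u)
for n,q in dict(inner=((226,256,40),(195,313,40)),ends=((310,54,48),(112,512,48)),lips=((257,185,56),(163,382,56)),screw=((212,287,26),)*2).items():
    A,B=f(*q[0]),f(*q[1]);m=(A+B)/2;d=A-B
    print(n,np.round(m,1),"off",np.round((m-foot)@u,1),"gap",np.round(np.linalg.norm(d),1),np.degrees(np.arctan2(d[1],d[0])))
for d in eyes.cut_out("plaque",p)[:1]:
    k=max(cv2.findContours(d["mask"].astype(np.uint8),0,2)[0],key=cv2.contourArea);print(d["score"],[np.round(at_z(p,(v,w),48)[:2]) for w,v in cv2.boxPoints(cv2.minAreaRect(k))])
E
```

```text
foot [501.36834662 153.81400868] [np.float64(-17.65369524385737), np.float64(-17.69336698336244)] 194.1522739381948 197.35535979505053
inner [492.2 156.8] off -9.6 gap 33.0 -23.668047311990936
ends [493.9 155.1] off -7.5 gap 253.1 -18.447240353476996
lips [490.9 155.2] off -10.4 gap 110.0 -20.595999552035735
screw [492.9 157.4] off -9.2 gap 0.0 0.0
```

The enlargement puts the rail's middle at about (492.5,156) with a yaw near -18.4°, about 9 mm off the foot's centre. The lips measure 110 mm apart, as they should. Next I descend and grasp.

```bash
python3 -m inch '[[[-0.08,0.08,0.6],0,-1],[[0,0,0.6],0,-1],[[0,0,0.6],0,-1],[[0,0,0.6],0,-1],[[0,0,0.6],0,-1],[[0,0,0.15],0,-1],[[0,0,0],0,-1],[[0,0,0],0,1],[[0,0,0],0,1],[[0,0,0],0,1]]'
```

```text
t: 3.5
eef_pos: [562.4, -155.2, 26.3]
tcp_rot: [3.141, -0.001, 0.316]
ft_force: [0.9, 0.1, 0.7]
opening: 0.741
grip_force: 0.0
```

```bash
python3 -m inch '[[[0,0,0],0,1],[[0,0,0],0,1],[[0,0,0],0,1],[[0,0,0],0,1],[[0,0,0],0,1],[[0,0,0],0,1],[[0,0,0],0,1],[[0,0,0],0,1],[[0,0,0],0,1],[[0,0,0],0,1]]'
```

```text
t: 4.75
eef_pos: [562.3, -155.2, 25.9]
tcp_rot: [3.141, -0.0, 0.316]
ft_force: [-1.4, 1.0, 5.0]
opening: 0.628
grip_force: 30.0
```

```bash
python3 -m inch '[[[0,0,-0.2],0,1],[[0,0,-0.3],0,1],[[-0.3,0,0],0,1],[[-0.35,0,0],0,1],[[-0.35,0,0],0,1],[[-0.35,0,0],0,1],[[-0.3,0,0],0,1],[[0,0,0],0,1],[[0,0,0],0,1],[[0,0,0],0,1]]'
python3 - <<'E'
from h import *
s=env.state();e=np.array(s["eef_pos"]);y=s["tcp_rot"][2];print(e,s["ft_force"],s["tcp_rot"])
u=np.array([np.cos(y),np.sin(y)]);w=np.array([-u[1],u[0]])
for c in("top","side"):
    p=eyes.read_camera(c);save(p,c+"2.png")
    for n in("plaque","block"):
        for d in eyes.cut_out(n,p)[:1]:
            z=(e[2]+18.8+4) if n=="plaque" else 40
            q=np.argwhere(d["mask"])[::3]; X=np.array([at_z(p,v,z)[:2] for v in q])-e[:2]
            print(c,n,round(d["score"],2),"x",np.round(np.percentile(X@u,[0.5,50,99.5]),1),"y",np.round(np.percentile(X@w,[0.5,50,99.5]),1))
    for d in eyes.spot_point("plaque",p)[:1]: print(c,d["score"],at_z(p,d["centre"],e[2]+14.8)[:2]-e[:2])
E
```

```text
t: 6.0
eef_pos: [468.7, -185.8, 55.7]
tcp_rot: [3.141, -0.0, 0.317]
ft_force: [-0.1, 0.4, -1.3]
opening: 0.626
grip_force: 30.0
[ 468.66278917 -185.8461567    55.65047809] [-0.12033867  0.40475235 -1.25699607] [ 3.14125568e+00 -2.90453491e-04  3.16620906e-01]
side plaque 0.9 x [-62.8  15.7  68.5] y [-25.6  11.9  46.9]
side 0.9 [ 3.42528816 13.67013126]
```

View pics/side2.png

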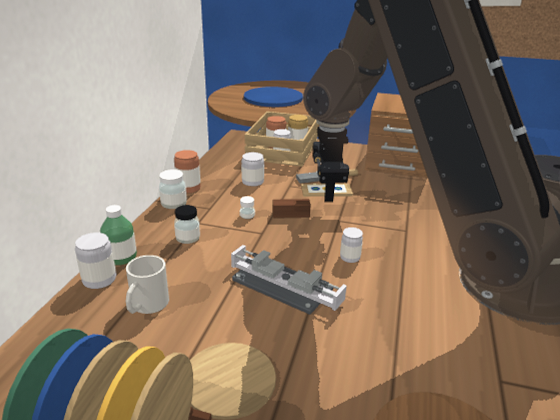

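The side view shows the plaque held level at (186,327), clear of the block at (208,291), with its near end free. Next I tilt it in the grip against the fixed block's edge.

```bash
python3 -m inch '[[[0,0,0.25],0,1],[[0,0,0.2],0,1],[[0,0,0.05],0,1],[[0,0,0.03],0,1],[[0,0,0.03],0,1],[[0,0,0.03],0,1],[[0,0,0.03],0,1],[[0,0,0.03],0,1],[[0,0,0],0,1],[[0,0,0],0,1]]'
```

```text
t: 7.65
eef_pos: [467.9, -185.8, 16.6]
tcp_rot: [-3.141, 0.0, 0.316]
ft_force: [-2.1, 1.0, 3.8]
opening: 0.631
grip_force: 30.0
```

```bash
python3 -m inch '[[[0,0,-0.6],0,1],[[0,0,-0.6],0,1],[[0,0,-0.1],0.8,1],[[0,0,0],0.95,1],[[0,0,0],0.95,1],[[0,0,0],0.95,1],[[0,0,0],0.95,1],[[0,0,0],0.95,1],[[0,0,0],0.95,1],[[0,0,0],0.8,1]]'
python3 - <<'E'
from h import *
s=env.state();e=np.array(s["eef_pos"]);y=s["tcp_rot"][2];print(e,y)
u=np.array([np.cos(y),np.sin(y)]);t=np.array([506.7,151.3])-e[:2];print("shift",t@u/60,t@np.array([u[1],-u[0]])/60)
E
```

```text
t: 8.9
eef_pos: [468.2, -186.0, 94.4]
tcp_rot: [3.142, 0.0, -0.323]
ft_force: [0.1, 0.2, 0.1]
opening: 0.628
grip_force: 30.0
[ 468.15584695 -185.98107937   94.41908378] -0.32332600866326233
shift -1.176911105160067 -5.5341803351875365
```

```bash
python3 -m inch '[[[-0.15,-0.6,0],0,1],[[-0.15,-0.7,0],0,1],[[-0.15,-0.7,0],0,1],[[-0.15,-0.7,0],0,1],[[-0.15,-0.7,0],0,1],[[-0.15,-0.75,0],0,1],[[-0.15,-0.75,0],0,1],[[-0.13,-0.63,0],0,1],[[0,0,0],0,1],[[0,0,0],0,1]]'
python3 - <<'E'
from h import *
s=env.state();e=np.array(s["eef_pos"]);y=s["tcp_rot"][2]
u=np.array([np.cos(y),np.sin(y),0])
p=eyes.read_camera("side");save(p,"side3.png");q=eyes.read_camera("top");save(q,"top3.png")
t=np.radians(10)
for th in (0,10):
  t=np.radians(th);G=e+[0,0,18.1]
  for a in(-62.5,67.5):
    print(th,a,[np.round(proj(p,G+u*(a*np.cos(t)-b*np.sin(t))+np.array([u[1],-u[0],0])*-30+[0,0,a*np.sin(t)+b*np.cos(t)])).tolist() for b in(-4,4)])
c=p["pixels"][150:320,200:380];cv2.imwrite("pics/c3.png",cv2.cvtColor(cv2.resize(c,None,fx=3.5,fy=3.5,interpolation=2)[:595],cv2.COLOR_RGB2BGR))
E
```

```text
t: 10.15
eef_pos: [505.3, 151.0, 94.4]
tcp_rot: [3.141, 0.0, -0.32]
ft_force: [-0.1, 0.4, -0.9]
opening: 0.629
grip_force: 30.0
0 -62.5 [[258.0, 299.0], [255.0, 300.0]]
0 67.5 [[238.0, 246.0], [235.0, 246.0]]
10 -62.5 [[263.0, 298.0], [260.0, 299.0]]
10 67.5 [[233.0, 246.0], [230.0, 247.0]]
```

View pics/c3.png

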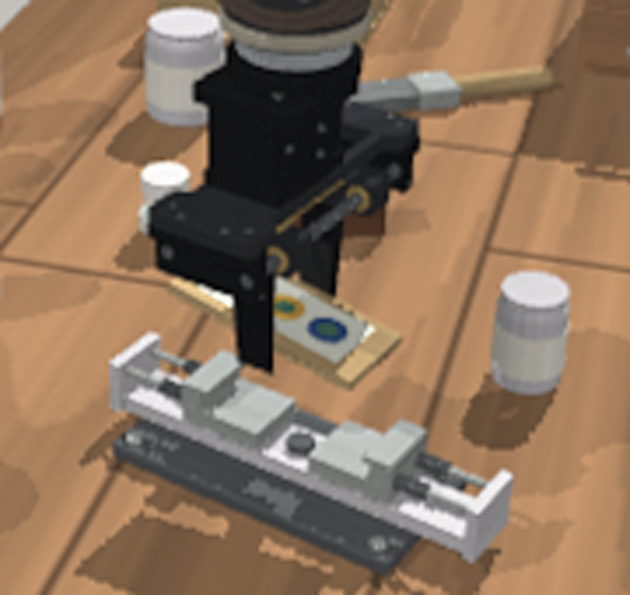

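```bash
python3 - <<'E'
from h import *
s=env.state();e=np.array(s["eef_pos"]);y=s["tcp_rot"][2];u=np.array([np.cos(y),np.sin(y),0]);w=np.array([-u[1],u[0],0])
p=eyes.read_camera("side")
d=eyes.cut_out("plaque",p)[0];m=d["mask"];print(d["score"])
cols=[c for c in range(280,299) if m[:,c].any()]
lo=[np.argwhere(m[:,c]).max() for c in cols]
print(list(zip(cols,lo)));print("slope",np.polyfit(cols,lo,1))
for th in range(4,14,2):
    t=np.radians(th);P=[proj(p,e+[0,0,18.1]+u*(a*np.cos(t)+4*np.sin(t))+w*30+[0,0,a*np.sin(t)-4*np.cos(t)]) for a in(-62.5,-10)]
    print(th,(P[0][0]-P[1][0])/(P[0][1]-P[1][1]),P[0])
c=p["pixels"][222:270,240:320];cv2.imwrite("pics/c4.png",cv2.cvtColor(cv2.resize(c,None,fx=10,fy=10,interpolation=2),cv2.COLOR_RGB2BGR))
E
```

```text
0.91
[(280, np.int64(250)), (281, np.int64(251)), (282, np.int64(251)), (283, np.int64(252)), (284, np.int64(253)), (285, np.int64(253)), (286, np.int64(254)), (287, np.int64(255)), (288, np.int64(255)), (289, np.int64(255)), (290, np.int64(256)), (291, np.int64(256)), (292, np.int64(257)), (293, np.int64(257)), (294, np.int64(258)), (295, np.int64(258)), (296, np.int64(259)), (297, np.int64(260)), (298, np.int64(260))]
slope [ 0.53859649 99.60877193]
4 0.45585052266866033 [259.85686219 299.08249423]
6 0.4917633994200255 [260.7048171  298.89669553]
8 0.5279852732866354 [261.5326918  298.67917359]
10 0.5646094550959079 [262.33948184 298.43033496]
12 0.6017333149434441 [263.12421993 298.15062692]
```

View pics/c4.png

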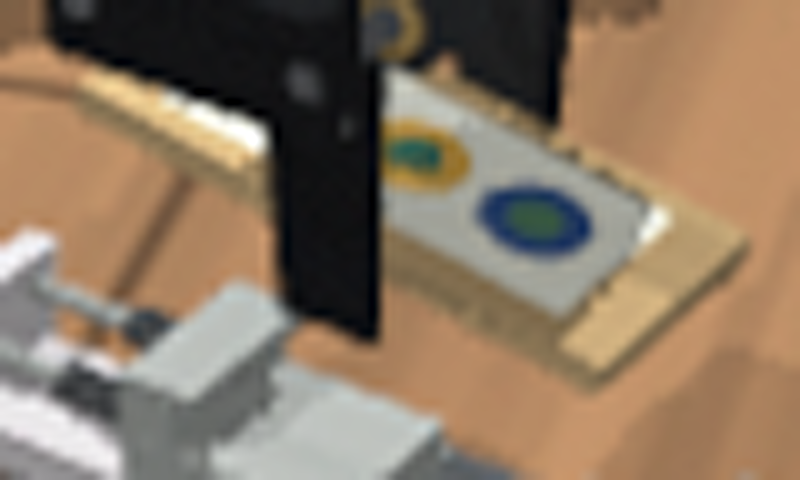

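The crop shows the plaque's far end raised. Its lower edge runs from (231.5,248) to (260.5,299) in image pixels, which fits a tilt of about 9–10°, enough to clear the far lip. I'll lower the near end just inside the near lip.

```bash
python3 -m inch '[[[0.02,0,0.2],0,1],[[0,0,0.35],0,1],[[0,0,0.25],0,1],[[0,0,0.07],0,1],[[0,0,0.03],0,1],[[0,0,0],0,1],[[0,0,0],0,1],[[0,0,0],0,1],[[0,0,0],0,1],[[0,0,0],0,1]]'
python3 - <<'E'
from h import *
p=eyes.read_camera("side");c=p["pixels"][235:320,220:355];cv2.imwrite("pics/c5.png",cv2.cvtColor(cv2.resize(c,None,fx=5.9,fy=5.9,interpolation=2),cv2.COLOR_RGB2BGR))
E
```

```text
t: 11.6
eef_pos: [506.7, 150.9, 40.7]
tcp_rot: [3.142, -0.0, -0.321]
ft_force: [-0.2, 0.1, -0.7]
opening: 0.627
grip_force: 30.0
```

View pics/c5.png

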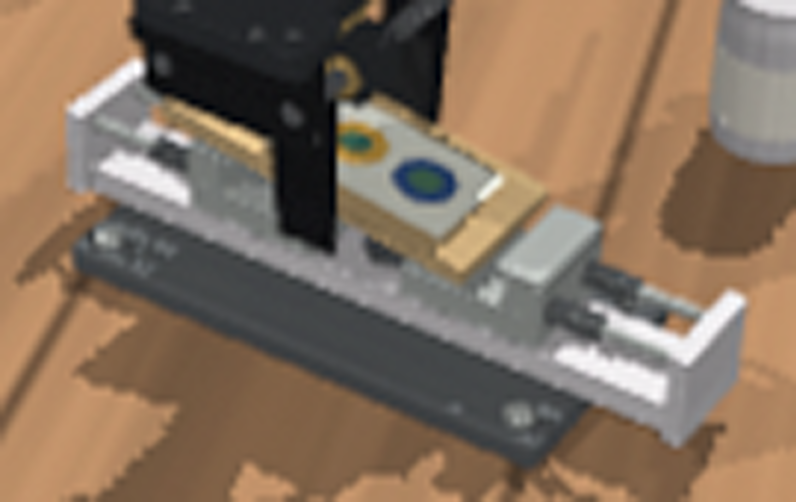

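The near end sits just inside the near lip at (490,255) in the crop, and the far end rides above the far jaw. I'll feel downward for the ledge.

```bash
python3 -m inch '[[[0,0,0.02],0,1],[[0,0,0.02],0,1],[[0,0,0.02],0,1],[[0,0,0],0,1],[[0,0,0],0,1],[[0,0,0],0,1],[[0,0,0],0,1],[[0,0,0],0,1],[[0,0,0],0,1],[[0,0,0],0,1]]'
```

```text
t: 12.9
eef_pos: [506.7, 150.9, 37.0]
tcp_rot: [3.142, -0.0, -0.321]
ft_force: [0.1, 0.1, -0.7]
opening: 0.629
grip_force: 30.0
```

```bash
python3 -m inch '[[[0,0,0.01],0,1],[[0,0,0.01],0,1],[[0,0,0],0,1],[[0,0,0],0,1],[[0,0,0],0,1],[[0,0,0],0,1],[[0,0,0],0,1],[[0,0,0],0,1],[[0,0,0],0,1],[[0,0,0],0,1]]'
```

```text
t: 14.15
eef_pos: [506.7, 150.9, 35.8]
tcp_rot: [3.142, -0.0, -0.321]
ft_force: [-0.6, -0.4, -0.4]
opening: 0.627
grip_force: 30.0
```

```bash
python3 -m inch '[[[0,0,0.01],0,1],[[0,0,0.01],0,1],[[0,0,0],0,1],[[0,0,0],0,1],[[0,0,0],0,1],[[0,0,0],0,1],[[0,0,0],0,1],[[0,0,0],0,1],[[0,0,0],0,1],[[0,0,0],0,1]]'
```

```text
t: 15.4
eef_pos: [506.7, 150.9, 34.6]
tcp_rot: [3.142, -0.0, -0.321]
ft_force: [1.3, -0.3, -0.7]
opening: 0.631
grip_force: 30.0
```

```bash
python3 -m inch '[[[0,0,0.01],0,1],[[0,0,0.01],0,1],[[0,0,0],0,1],[[0,0,0],0,1],[[0,0,0],0,1],[[0,0,0],0,1],[[0,0,0],0,1],[[0,0,0],0,1],[[0,0,0],0,1],[[0,0,0],0,1]]'
python3 - <<'E'
from h import *
s=env.state();print(np.round(s["ft_force"],2),np.round(s["moment"],3))
p=eyes.read_camera("side");c=p["pixels"][235:305,245:345];cv2.imwrite("pics/c6.png",cv2.cvtColor(cv2.resize(c,None,fx=8,fy=8,interpolation=2),cv2.COLOR_RGB2BGR))
for i in range(3):
    eyes.read_camera("side");s=env.state();print(np.round(s["ft_force"],2),np.round(s["moment"],3))
E
```

```text
t: 16.65
eef_pos: [506.8, 150.9, 34.3]
tcp_rot: [-3.141, -0.001, -0.321]
ft_force: [-2.2, -0.9, 13.7]
opening: 0.63
grip_force: 30.0
[-2.18 -0.87 13.73] [-0.17   0.55  -0.002]
[-2.23 -0.99 13.05] [-0.134  0.531  0.03 ]
[-1.77 -1.11 12.9 ] [-0.159  0.57   0.001]
[-2.2  -1.19 14.13] [-0.119  0.567  0.012]
```

View pics/c6.png

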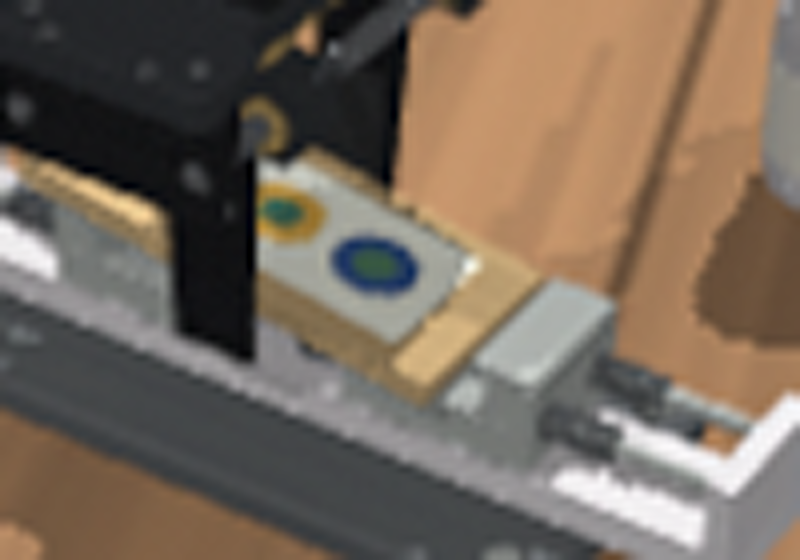

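The crop shows the near end on the ledge, at about (425,395), with its top edge just below the top of the near lip. The 13 N reading fits both ends touching, the ledge at one end and the far lip at the other. I'll raise by about 1 mm to free both, then push in part way.

```bash
python3 -m inch '[[[0,0,-0.035],0,1],[[0,0,0],0,1],[[-0.05,0,0],0,1],[[-0.05,0,0],0,1],[[-0.05,0,0],0,1],[[-0.05,0,0],0,1],[[-0.05,0,0],0,1],[[-0.05,0,0],0,1],[[0,0,0],0,1],[[0,0,0],0,1]]'
python3 - <<'E'
from h import *
s=env.state();print(np.round(s["ft_force"],2),np.round(s["moment"],3))
p=eyes.read_camera("side");c=p["pixels"][235:305,245:345];cv2.imwrite("pics/c7.png",cv2.cvtColor(cv2.resize(c,None,fx=8,fy=8,interpolation=2),cv2.COLOR_RGB2BGR))
E
```

```text
t: 18.1
eef_pos: [489.9, 156.5, 35.6]
tcp_rot: [-3.141, -0.001, -0.321]
ft_force: [2.6, -1.9, -0.7]
opening: 0.626
grip_force: 30.0
[ 2.64 -1.9  -0.72] [-0.304 -0.502  0.081]
```

View pics/c7.png

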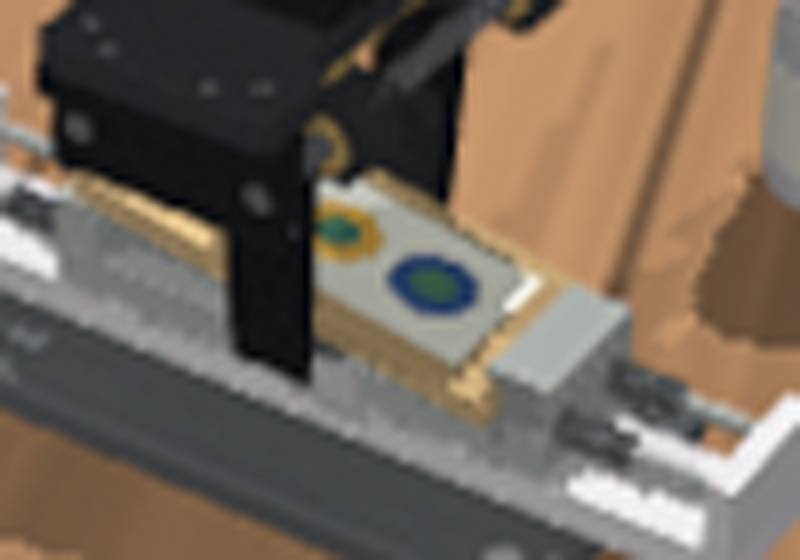

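```bash
python3 - <<'E'
from h import *
p=eyes.read_camera("side");y=-0.321;u=np.array([np.cos(y),np.sin(y),0]);w=np.array([-u[1],u[0],0]);M=np.array([492.5,156,0])
f=lambda s,l,z:np.round((proj(p,M+s*u+l*w+[0,0,z])-[235,245])*8+4)[::-1]
print("lip rest",f(-55,22,56),f(-55,-22,56),"obs 478,352 550,280")
for d in(3,4,5,6):print("lip",d,f(-55-d,22,56),"obs 497,365")
for s in(-58.8,-61,-64,-66):print("plaque top corner",s,f(s,30,49.3),"bottom",f(s+1,30,41.3),f(s,-30,49.3))
E
```

```text
lip rest [467. 357.] [554. 273.] obs 478,352 550,280
lip 3 [477. 361.] obs 497,365
lip 4 [480. 362.] obs 497,365
lip 5 [484. 364.] obs 497,365
lip 6 [487. 365.] obs 497,365
plaque top corner -58.8 [462. 399.] bottom [457. 423.] [580. 284.]
plaque top corner -61 [470. 402.] bottom [465. 426.] [587. 287.]
plaque top corner -64 [480. 407.] bottom [475. 431.] [597. 291.]
plaque top corner -66 [487. 409.] bottom [482. 433.] [604. 294.]
```

Near end is under the lip: the plaque's corner lies about 5 mm beyond the lip edge, the jaw has moved about 4–5 mm, and the force is 3.1 N. I'll press on slowly toward 18 mm.

```bash
python3 -m inch '[[[-0.03,0,0],0,1],[[-0.03,0,0],0,1],[[-0.03,0,0],0,1],[[-0.03,0,0],0,1],[[-0.03,0,0],0,1],[[-0.03,0,0],0,1],[[-0.03,0,0],0,1],[[0,0,0],0,1],[[0,0,0],0,1],[[0,0,0],0,1]]'
python3 - <<'E'
from h import *
M=np.array([492.5,156]);u=np.array([.949,-.316]);F=[]
for i in range(5):
    eyes.read_camera("side");s=env.state();F.append(s["ft_force"])
F=np.mean(F,0);f=F[:2]@u;print(F,"F",f,"d",(f-1.6)/.4,"s",(np.array(s["eef_pos"])[:2]-M)@u,s["moment"])
E
```

```text
t: 19.45
eef_pos: [478.5, 160.4, 35.7]
tcp_rot: [-3.141, -0.002, -0.32]
ft_force: [7.6, -4.7, -0.5]
opening: 0.625
grip_force: 30.0
[ 6.6032075  -5.52306472 -0.52368914] F 8.011732366690874 d 16.029330916727183 s -14.657802584528337 [-0.92458194 -1.15326775  0.21027497]
```

```bash
python3 -m inch '[[[-0.025,0,0],0,1],[[0,0,0],0,1],[[0,0,0.02],0,1],[[0,0,0.02],0,1],[[0,0,0.02],0,1],[[0,0,0.02],0,1],[[0,0,0.02],0,1],[[0,0,0.02],0,1],[[0,0,0],0,1],[[0,0,0],0,1]]'
python3 - <<'E'
from h import *
M=np.array([492.5,156]);u=np.array([.949,-.316]);F=[]
for i in range(4):
    eyes.read_camera("side");s=env.state();F.append(s["ft_force"])
F=np.mean(F,0);f=F[:2]@u;print(F,"F",f,"d",(f-1.6)/.4,"s",(np.array(s["eef_pos"])[:2]-M)@u,s["moment"])
E
```

```text
t: 20.95
eef_pos: [477.5, 161.0, 28.8]
tcp_rot: [-3.14, -0.003, -0.321]
ft_force: [8.0, -4.5, 4.2]
opening: 0.626
grip_force: 30.0
[ 7.78839352 -4.64149602  3.651412  ] F 8.857898192188701 d 18.14474548047175 s -15.897714937172939 [-0.63382547 -1.00852977  0.04032928]
```

```bash
python3 -m inch '[[[0,0,0.01],0,1],[[0,0,0.01],0,1],[[0,0,0.01],0,1],[[0,0,0.01],0,1],[[0,0,0.01],0,1],[[0,0,0],0,1],[[0,0,0],0,1],[[0,0,0],0,1],[[0,0,0],0,1],[[0,0,0],0,1]]'
python3 - <<'E'
from h import *
s=env.state();y=s["tcp_rot"][2];e=np.array(s["eef_pos"]);u=np.array([np.cos(y),np.sin(y),0]);w=np.array([-u[1],u[0],0])
p=eyes.read_camera("side");d=eyes.cut_out("plaque",p)[0];m=d["mask"];r,c=np.nonzero(m);print(d["score"],c.min(),c.max())
g=[np.argwhere(m[:,k]).max() for k in range(c.min(),c.max()+1)];print(g)
for th in(0,2,4):
    t=np.radians(th);P=[proj(p,e+[0,0,18.1]+u*(a*np.cos(t)+4*np.sin(t))+w*30+[0,0,a*np.sin(t)-4*np.cos(t)]) for a in(-62.5,67.5)];print(th,np.round(P,1).tolist(),(P[0]-P[1])[0]/(P[0]-P[1])[1])
k=p["pixels"][230:310,230:345];cv2.imwrite("pics/c8.png",cv2.cvtColor(cv2.resize(k,None,fx=6.9,fy=6.9,interpolation=2),cv2.COLOR_RGB2BGR))
E
```

```text
t: 22.4
eef_pos: [477.4, 161.0, 25.8]
tcp_rot: [-3.14, -0.003, -0.321]
ft_force: [7.2, -4.2, 3.3]
opening: 0.627
grip_force: 30.0
0.71 259 319Traceback (most recent call last):
  File "<stdin>", line 4, in <module>
    return umr_maximum(a, axis, None, out, keepdims, initial, where)
ValueError: zero-size array to reduction operation maximum which has no identity
```

```bash
python3 -m inch '[[[0,0,0.01],0,1],[[0,0,0],0,1],[[0,0,0],0,1],[[0,0,0],0,1],[[0,0,0],0,1],[[0,0,0],0,1],[[0,0,0],0,1],[[0,0,0],0,1],[[0,0,0],0,1],[[0,0,0],0,1]]'
python3 - <<'E'
from h import *
s=env.state();y=s["tcp_rot"][2];e=np.array(s["eef_pos"]);u=np.array([np.cos(y),np.sin(y),0]);w=np.array([-u[1],u[0],0])
p=eyes.read_camera("side");d=eyes.cut_out("plaque",p)[0];m=d["mask"];r,c=np.nonzero(m);print(d["score"],c.min(),c.max(),s["moment"])
print([(k,int(np.nonzero(m[:,k])[0].max())) for k in range(c.min(),c.max()+1) if m[:,k].any()])
for th in(0,2,4):
    t=np.radians(th);P=[proj(p,e+[0,0,18.1]+u*(a*np.cos(t)+4*np.sin(t))+w*30+[0,0,a*np.sin(t)-4*np.cos(t)]) for a in(-62.5,67.5)];print(th,np.round(P,1).tolist(),(P[0]-P[1])[0]/(P[0]-P[1])[1])
E
```

```text
t: 23.75
eef_pos: [477.4, 161.0, 25.2]
tcp_rot: [-3.14, -0.003, -0.321]
ft_force: [7.3, -3.9, 2.3]
opening: 0.628
grip_force: 30.0
0.56 259 318 [-0.58781956 -0.93749645  0.09007005]
[(259, 268), (260, 269), (261, 269), (262, 270), (263, 270), (264, 271), (265, 271), (266, 271), (267, 272), (268, 272), (269, 273), (270, 273), (271, 274), (272, 274), (273, 274), (274, 275), (275, 275), (276, 275), (277, 274), (289, 281), (290, 282), (291, 283), (292, 283), (293, 284), (294, 284), (295, 285), (296, 285), (297, 286), (298, 286), (299, 286), (300, 287), (301, 287), (302, 288), (303, 288), (304, 289), (305, 289), (306, 289), (307, 290), (308, 290), (309, 290), (310, 290), (311, 290), (312, 281), (313, 280), (314, 279), (315, 278), (316, 276), (317, 275), (318, 274)]
0 [[291.8, 310.5], [269.8, 257.8]] 0.4174805114007367
2 [[292.7, 310.3], [268.9, 257.7]] 0.45141239093879615
4 [[293.5, 310.2], [268.0, 257.7]] 0.48550024928101526
```

```bash
python3 -m inch '[[[0,0,0.01],0,1],[[0,0,0],0,1],[[0,0,0.01],0,1],[[0,0,0],0,1],[[0,0,0],0,1],[[0,0,0],0,1],[[0,0,0],0,1],[[0,0,0],0,1],[[0,0,0],0,1],[[0,0,0],0,1]]'
python3 - <<'E'
from h import *
p=eyes.read_camera("side");d=eyes.cut_out("plaque",p)[0];m=d["mask"]
k=[c for c in list(range(260,275))+list(range(291,309)) if m[:,c].any()];print(d["score"],np.polyfit(k,[np.nonzero(m[:,c])[0].max() for c in k],1),env.state()["moment"])
c=p["pixels"][230:310,230:345];cv2.imwrite("pics/c9.png",cv2.cvtColor(cv2.resize(c,None,fx=6.9,fy=6.9,interpolation=2),cv2.COLOR_RGB2BGR))
E
```

```text
t: 25.1
eef_pos: [477.4, 161.0, 24.2]
tcp_rot: [-3.14, -0.003, -0.321]
ft_force: [7.4, -4.4, 5.2]
opening: 0.625
grip_force: 30.0
0.9 [  0.4181711  161.32922272] [-0.6839888  -0.87609875  0.16573079]
```

The plaque's edge slope of 0.418 matches level, and the vertical force is small. I'll ease back toward the centre.

```bash
python3 -m inch '[[[0.02,0,0],0,1],[[0.03,0,0],0,1],[[0.03,0,0],0,1],[[0.03,0,0],0,1],[[0.03,0,0],0,1],[[0.03,0,0],0,1],[[0.02,0,0],0,1],[[0,0,0],0,1],[[0,0,0],0,1],[[0,0,0],0,1]]'
python3 - <<'E'
from h import *
M=np.array([492.5,156]);u=np.array([.949,-.316]);F=[]
for i in range(4):
    p=eyes.read_camera("side");s=env.state();F.append(s["ft_force"])
F=np.mean(F,0);print(F,"F",F[:2]@u,"s",(np.array(s["eef_pos"])[:2]-M)@u,s["moment"])
d=eyes.cut_out("plaque",p)[0];m=d["mask"]
g=[(c,int(np.nonzero(m[:,c])[0].max())) for c in range(245,325) if m[:,c].any()];print(d["score"],g)
c=p["pixels"][220:310,225:345];cv2.imwrite("pics/c10.png",cv2.cvtColor(cv2.resize(c,None,fx=6.6,fy=6.6,interpolation=2),cv2.COLOR_RGB2BGR))
E
```

```text
t: 26.45
eef_pos: [487.0, 157.8, 24.1]
tcp_rot: [-3.141, -0.001, -0.321]
ft_force: [2.5, 0.9, 9.4]
opening: 0.626
grip_force: 30.0
[1.86423272 0.79463281 9.30245802] F 1.5180528810316458 s -5.765676046320098 [0.19016367 0.08867056 0.05709804]
0.96 [(255, 267), (256, 268), (257, 268), (258, 269), (259, 269), (260, 269), (261, 270), (262, 270), (263, 271), (264, 271), (265, 272), (266, 272), (267, 273), (268, 273), (269, 273), (270, 274), (271, 274), (272, 274), (285, 277), (286, 279), (287, 280), (288, 281), (289, 282), (290, 282), (291, 282), (292, 283), (293, 283), (294, 284), (295, 284), (296, 285), (297, 285), (298, 285), (299, 286), (300, 286), (301, 287), (302, 287), (303, 287), (304, 287), (305, 287), (306, 287), (307, 279), (308, 278), (309, 277), (310, 276), (311, 275), (312, 274), (313, 273)]
```

View pics/c10.png

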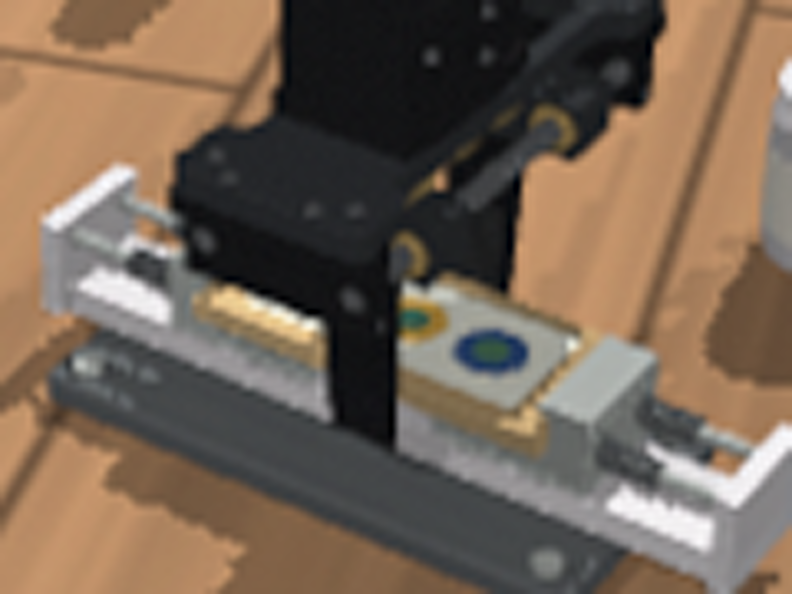

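The crop shows the plaque level, with the near end under the near lip at (540,410) and the far end seated in the far jaw at about (195,300). I'll ease the last few mm and relieve the downward pressure.

```bash
python3 -m inch '[[[0,0,-0.007],0,1],[[0.01,0,0],0,1],[[0.01,0,0],0,1],[[0.01,0,0],0,1],[[0.01,0,0],0,1],[[0,0,0],0,1],[[0,0,0],0,1],[[0,0,0],0,1],[[0,0,0],0,1],[[0,0,0],0,1]]'
python3 - <<'E'
from h import *
M=np.array([492.5,156]);u=np.array([.949,-.316]);F=[]
for i in range(5):
    p=eyes.read_camera("side");s=env.state();F.append(s["ft_force"])
F=np.mean(F,0);print(F,"F",F[:2]@u,"s",(np.array(s["eef_pos"])[:2]-M)@u,s["moment"])
E
```

```text
t: 27.95
eef_pos: [489.1, 157.0, 24.2]
tcp_rot: [-3.141, 0.0, -0.321]
ft_force: [0.3, 2.8, 6.9]
opening: 0.631
grip_force: 30.0
[0.79152736 4.07259249 6.80033244] F -0.5357797565705955 s -3.5797389440991947 [0.71724119 0.15111351 0.07948585]
```

```bash
python3 -m inch '[[[0,0,0],0,0],[[0,0,0],0,-0.4],[[0,0,0],0,-0.6],[[0,0,0],0,-0.8],[[0,0,0],0,-0.9],[[0,0,0],0,-0.9],[[0,0,0],0,-0.9],[[0,0,0],0,-0.9],[[0,0,0],0,-0.9],[[0,0,0],0,-0.9]]'
```

```text
t: 29.45
eef_pos: [489.3, 156.7, 23.9]
tcp_rot: [3.142, -0.0, -0.321]
ft_force: [0.1, -0.2, -0.8]
opening: 0.949
grip_force: 0.0
```

```bash
python3 -m inch '[[[0,0,-0.1],0,-0.9],[[0,0,-0.2],0,-0.9],[[0,0,-0.4],0,-0.9],[[0,0,-0.6],0,-0.9],[[0,0,-0.7],0,-0.9],[[0,0,-0.7],0,-0.9],[[0,0.7,-0.2],0,-0.9],[[0,0.8,0],0,-0.9],[[0,0.8,0],0,-0.9],[[0,0.8,0],0,-0.9]]'
python3 - <<'E'
from h import *
M=np.array([492.5,156]);u=np.array([.949,-.316]);w=np.array([.316,.949])
for c in("side","top"):
    p=eyes.read_camera(c)
    L=eyes.cut_out("plaque",p)
    if L:
        m=L[0]["mask"];k=max(cv2.findContours(m.astype(np.uint8),0,2)[0],key=cv2.contourArea)
        b=cv2.boxPoints(cv2.minAreaRect(k));q=np.array([at_z(p,(v,x),48)[:2]-M for x,v in b]);print(c,L[0]["score"],np.round(np.c_[q@u,q@w]).tolist())
        if c=="side":
            cc=[j for j in range(245,325) if m[:,j].any()];print([(j,int(np.nonzero(m[:,j])[0].max())) for j in cc][::4])
            for s in(-65,65): print(proj(p,[*(M+s*u+30*w),40]))
    for d in eyes.spot_point("plaque",p)[:1]:
        q=at_z(p,d["centre"],40)[:2]-M;print(c,"spot",d["score"],q@u,q@w)
E
```

```text
t: 30.7
eef_pos: [429.9, -21.1, 198.9]
tcp_rot: [-3.142, -0.001, -0.32]
ft_force: [1.4, -0.8, -0.3]
opening: 0.946
grip_force: 0.0
side 0.71 [[56.0, 43.0], [86.0, -28.0], [-52.0, -29.0], [-73.0, 38.0]]
[(254, 267), (258, 269), (262, 270), (266, 272), (270, 274), (274, 276), (278, 278), (282, 280), (286, 281), (290, 283), (294, 284), (298, 286), (302, 287), (306, 287), (310, 275)]
[289.20115975 304.69740184]
[267.46400387 252.6546828 ]
side spot 0.92 2.3269374313020865 4.13594739789722
top 0.63 [[-64.0, 29.0], [64.0, 32.0], [64.0, -31.0], [-63.0, -32.0]]
top spot 0.85 0.9196548817838266 -4.5030783395450005
```

The plaque is centred to within about 1 mm, level at ledge height, and the gripper is clear. I'm handing the job in.

```bash
python3 -c "
from cell import env
print(env.job_done())"
```

```text
the job is handed in; nothing more can be done
None
```

The plaque is mounted painted face up in the spring-jaw holder, level, gripped by both jaws and centred to within about 1 mm; I handed the job in at about 31 s with the arm clear, and no verdict was shown.

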